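Swing the bench magnifier over the padlock and switch on its light

ROBOT

A 6-joint arm with a two-finger parallel gripper is mounted at the origin on the work surface. World frame = base frame: x ahead of the robot, y to its left, z up, the work surface at z = 0. Lengths are in mm, angles in rad, forces in N, time in s.
With the tool pointing down it reaches from about 300 to 775 mm from the base axis. Payload 14.6 kg.
Tool frame: the origin (TCP) lies at the very end of the fingers, on their centre line; the grasp point (between the pads) lies 19 mm behind it; z points along the fingers, y is the direction in which the jaws open and shut (so a half turn about z gives the same grasp; the last joint's range is limited). The gripper opens to 94 mm and grips with 3 to 60 N. Pads are 16 mm wide; open, the fingers measure 119 mm over their backs; the gripper's body (75 mm by 177 mm) begins 78 mm behind the grasp point.
Start: joints at [-1.308, 0.3, 1.521, -0, 1.321, -0.067], TCP at [178.112, -520.351, 205.446] pointing down, gripper open.
Joint ranges: [-3.03, 3.03], [-0.79, 2.21], [0.23, 2.52], [-1.04, 4.18], [0, 3.07], [-2.55, 2.55]. Speed limits (rad/s): [2.22, 2.22, 2.57, 3.14, 3.14, 3.14].

INTERFACE

Orientations are given as [roll, pitch, yaw] about the fixed x, y, z axes, in that order (R = Rz(yaw) Ry(pitch) Rx(roll)).
In Python, from cell import manip gives the robot as it stands.
- The arm moves only by the shell command python3 -m inch 'ROWS' [FORCE]. ROWS is a JSON object of lists of equal length, an entry for each row: "grip": the opening, from -1 (shut) to 1 (fully open), so that 0 is half open; "travel": the shift along the world's x, y, z in cm, a list of three; "turn": the turn, a rotation vector about the world's x, y, z in degrees, a list of three. A call has 1 to 10 rows; each row is the pose to reach, as a shift and turn from the pose measured when the call began; what a row does not reach only later rows make up. A row lasts 1/8 s, in which the tool goes at most 62.5 mm and 10.7 degrees, less where a joint would pass 70% of its speed; a pose out of reach is approached as far as the arm can. A call with a gripper value outside its range is refused whole. The fingers move at their own pace and stop on an object; FORCE is the grip in N (left out, the last holds). Time passes only in rows, so rows that repeat a pose let the fingers close. It gives the time, the measured TCP pose, the force and the opening at its end, in the units of the state.
- manip.read_state(): the state, without advancing time (a new reading comes with each control period).
- manip.camera(name): name is "scene" or "side" or "wrist"; returns (picture, depth): 480x640x3 uint8, red, green, blue; 480x640 float32, mm along the optical axis (not along the pixel's ray), 0 where there is no reading.
- manip.calibration(name): a dict with "fx", "fy", "cx", "cy" (pixels), "k1" (the pictures are not rectified: a ray, as slopes to the right and down, at radius r is drawn at 1 + k1 r^2 times it, then the intrinsics apply), "world_from_camera" (4x4, takes a point from camera to world coordinates). Camera axes: x right, y up, looking along -z (the intrinsics and any distortion apply to the point x, -y, -z); pixel columns grow to the right and rows downward; lengths in mm; the calibration is good to about 2 mm. A picture is of the moment at which its call begins: read the wrist's pose just before it. calibration takes no time and is no camera call; for the wrist camera it gives the pose at the moment of the call.
- manip.sign_off(): hands the job in, once; it reports no verdict.
Trained networks look in the newest picture that a camera, given by its name, has taken for a name from the list of things; names that differ only in an ending like _2 or _b are one class to them, and where a whole thing is asked for, a point or a joint stands for the part that bears it (a point fixed in the world has none). Each returns a list of dicts, best first, with "p" (0 to 1); they miss things now and then, are a little off and sometimes report something else, mostly with a low value. They report only what shows in the picture. A call takes as long as a camera call.
- manip.look_for(camera, label): "bbox" ([left, top, right, bottom] in pixels, round what is visible of it).
The state is a dict: "clock": time; "joints": joint angles; "qd": joint speeds; "effort": joint torques, N m; "eef_pos": TCP position; "eef_rot": TCP orientation; "wrist_force": force on the tool from outside, world axes, zero at the start; "moment": the same for the moment, N m; "finger_gap": finger opening in mm.
Only numpy, scipy, OpenCV 4.12 (cv2) and the standard library are available. Lean on these libraries where they do the work, as an engineer would, in place of code of your own. Each camera call takes 0.05 s, during which the arm holds its last target.

TASK

Get the brass bag padlock ready for inspection: with a finger, gently push the bench magnifier's swing arm round until the padlock's body lies under the middle of the lens, seen from straight above; leave the lens there, then press the green button on the arm all the way down and let it up again, to switch the lens light on. Do not grip or squeeze the arm, touch the lens glass, or shove or lift the magnifier's foot. Pick nothing up and leave the padlock and everything else lying where it is.

Things in the scene. Friction and masses are not known exactly. Their poses are not given: they have to be found in the camera images.
- magnifier: standing part of the bench magnifier, loose on the mat, 4 kg: round white foot 190 mm across, 34 mm high, with a 16 mm upright column. Origin: centre of the foot's underside, on the column's axis, z up. Up the column: stop collar and clamp knob at 125 to 150 mm, the arm's hub (36 mm across) at 152 to 188 mm, top at 200 mm. -x is where the arm points at joint value 0
- swing_arm (a joint): angle of the arm about the column, rad, -1.45 to 1.45, growing anticlockwise from above. The arm is level, its centre line 170 mm above the foot's underside. Steady friction of 0.3 Nm (3 N when pushed 100 mm out), no spring: it stays where left. From the column's axis out: bare steel rod 12 mm thick from 28 to 142 mm, switch block 36 mm wide from 150 to 208 mm, lens head 132 mm across
- rod_mid (a point): point on the centre line of the arm's bare steel rod, 85 mm from the column's axis: a good place to push sideways
- lens_center (a point): middle of the lens, at the height of the arm's centre line, 270 mm from the column's axis. The white lens head round it is 132 mm across, from 16 mm below to 14 mm above this point
- light_button_top (a point): centre of the top of the green push button on the arm's white switch block, 20 mm across, in a black collar 36 mm across; 179 mm from the column's axis, 202 mm above the foot's underside. Pressed straight down: travel 5 mm, about 4 N at the bottom, springs back. It stands 9 mm above its collar, 4 mm when pressed
- light_button (a joint): travel of the green button, m: 0 up, 0.005 fully down
- padlock: the brass bag padlock, lying flat on the mat: brass block 30 x 36 mm, 11 mm high, with a brass shackle out to 34 mm in its +x direction. Origin: centre of the block's underside. It lies about 270 mm from the magnifier's column, in one of four places round the foot where the lens can be swung over it
- buckle: steel belt buckle, 57 x 49 mm frame, lying flat in another of the four places, 10 mm high; leave alone. Origin: centre of its underside
- bangle: red bangle, 66 mm across, 12 mm high, lying flat in another of the four places; leave alone. Origin: centre of its underside
- turn_clasp: steel turn clasp of a bag on its plate, 30 x 46 mm, 16 mm high, lying flat in another of the four places; leave alone. Origin: centre of its underside
- bottle: orange drinking flask with a steel cap, 68 mm across and 235 mm high, standing on the near left part of the mat; leave alone. Origin: centre of its underside
- calipers: steel calipers with a black slider, 200 mm long, lying on the mat in front of the foot, below the arm's first place; leave alone. Origin: under the middle of the beam
- pen_loupe: black pen-shaped loupe, 120 mm long and 24 mm thick, lying on the near right part of the mat; leave alone. Origin: under its middle
- lens_glass: the round clear lens glass, 104 mm across, in the lens head; not to be touched. Origin: centre of its underside, 3 mm below the middle of the lens

How it is judged (in metres and radians):
On the way, in this order (a step that is already met when the one before it is completed fails the run):
1. the lens has been swung over the padlock and stands still there (horizontal distance between lens_center and padlock below 0.015 m and velocity of joint swing_arm between -0.05 and 0.05 rad/s), for 0.3 s.
2. the green button is pressed down while the lens is over the padlock (value of joint light_button above 0.004 m and horizontal distance between lens_center and padlock below 0.02 m), for 0.05 s.
At the end, for the whole second after the job is handed in: seen from above the lens's middle is within 15 mm of the middle of the padlock's block; the arm is still; the green button was pressed over 4 of its 5 mm with the lens there and is up again; the foot is within 12 mm, the padlock within 10 mm of its start (horizontal distance between lens_center and padlock below 0.015 m and velocity of joint swing_arm between -0.02 and 0.02 rad/s and value of joint light_button below 0.0015 m and distance of magnifier from where it was at the start of the episode below 0.012 m and angle between magnifier's own z axis and vertical below 0.03 rad and distance of padlock from where it was at the start of the episode below 0.01 m); the robot touches nothing.
It fails at once if the lens glass is touched (contact force between the fingers and lens_glass above 0.3 N).
It fails at once if the magnifier's foot is shoved more than 12 mm, tipped or lifted (distance of magnifier from where it was at the start of the episode above 0.012 m or angle between magnifier's own z axis and vertical above 0.06 rad).
It fails at once if the arm or its button is squeezed, or pushed with more than 30 N (contact force between the fingers and magnifier above 30 N).
It fails at once if the green button is pressed before the lens is anywhere near the padlock (value of joint light_button above 0.003 m and horizontal distance between lens_center and padlock above 0.04 m).
It fails at once if the padlock or another loose thing is shifted by more than 10 mm, or picked up (distance of any of padlock, buckle, bangle, turn_clasp, bottle, calipers, pen_loupe from where it was at the start of the episode above 0.01 m).
It also fails if it takes over 51 s, if anything falls off the work surface, if the arm or the gripper's body presses on something with over 40 N, if the wrist force passes 120 N, or if a joint passes its speed limit or range.

## Working session

There is one attempt and no reset: what is moved stays moved. The work goes in short steps, Python scripts to look and compute and a shell command to move; the robot and the scene stay as the last step left them, time stands still between calls to the robot, and variables do not carry over. Pictures are saved under pics/ and viewed, and the job is handed in when it is done.

```bash
ls; mkdir -p pics; cat > h.py <<'E'
import numpy as np, cv2
from cell import manip
def snap(c,f):
    p,d=manip.camera(c); cv2.imwrite('pics/'+f+'.png',p[:,:,::-1]); np.save('pics/'+f+'.npy',d); return p,d
def rays(c,uv):
    k=manip.calibration(c); uv=np.atleast_2d(uv).astype(float)
    K=np.array([[k['fx'],0,k['cx']],[0,k['fy'],k['cy']],[0,0,1]])
    s=cv2.undistortPoints(uv[:,None],K,np.array([k['k1'],0,0,0.]))[:,0]
    return s,np.array(k['world_from_camera'])
def at_depth(c,uv,d):
    s,T=rays(c,uv); d=np.atleast_1d(d)[:,None]
    P=np.hstack([s[:,:1]*d,-s[:,1:]*d,-d]); return P@T[:3,:3].T+T[:3,3]
def at_z(c,uv,z):
    s,T=rays(c,uv); D=np.hstack([s[:,:1],-s[:,1:],-np.ones((len(s),1))])@T[:3,:3].T
    return T[:3,3]+D*((z-T[2,3])/D[:,2])[:,None]
def proj(c,P):
    k=manip.calibration(c);T=np.array(k['world_from_camera']);P=np.atleast_2d(P)
    q=(P-T[:3,3])@T[:3,:3]; x=q[:,0]/-q[:,2]; y=-q[:,1]/-q[:,2]; r=1+k['k1']*(x*x+y*y)
    return np.c_[k['fx']*x*r+k['cx'],k['fy']*y*r+k['cy']]
E
python3 - <<'E'
from h import *
for c in ['scene','side','wrist']:
    snap(c,c+'0')
    print(c,np.round(manip.calibration(c)['world_from_camera'],2).tolist())
    for l in ['padlock','magnifier','light_button','light_button_top','lens_glass','buckle','bangle','turn_clasp','bottle','calipers','pen_loupe']:
        r=manip.look_for(c,l); print(c,l,[(np.round(x['bbox']).tolist(),round(x['p'],2)) for x in r[:2]])
print(manip.read_state())
E
```

```text
pics
scene [[-0.3, -0.61, 0.73, 1173.09], [0.95, -0.19, 0.23, 204.63], [-0.0, 0.77, 0.64, 737.93], [0.0, 0.0, 0.0, 1.0]]
scene padlock [([304.0, 183.0, 360.0, 211.0], 0.61), ([406.0, 313.0, 432.0, 339.0], 0.54)]
scene magnifier [([211.0, 173.0, 362.0, 418.0], 0.55)]
scene light_button [([303.0, 211.0, 317.0, 222.0], 0.56)]
scene light_button_top []
scene lens_glass [([301.0, 183.0, 358.0, 211.0], 0.91)]
scene buckle [([234.0, 252.0, 269.0, 271.0], 0.85), ([307.0, 213.0, 315.0, 223.0], 0.52)]
scene bangle [([180.0, 264.0, 217.0, 292.0], 0.87)]
scene turn_clasp [([363.0, 282.0, 391.0, 295.0], 0.63)]
scene bottle [([424.0, 172.0, 479.0, 290.0], 0.75)]
scene calipers []
scene pen_loupe [([193.0, 218.0, 243.0, 239.0], 0.66)]
side [[0.98, 0.11, -0.18, 347.18], [-0.21, 0.52, -0.82, -744.93], [0.0, 0.84, 0.54, 629.03], [0.0, 0.0, 0.0, 1.0]]
side padlock [([292.0, 257.0, 312.0, 265.0], 0.71)]
side magnifier [([208.0, 216.0, 463.0, 356.0], 0.62)]
side light_button [([301.0, 227.0, 316.0, 234.0], 0.57)]
side light_button_top [([306.0, 222.0, 316.0, 235.0], 0.65)]
side lens_glass [([218.0, 228.0
[... 723 characters left out ...]
st pen_loupe []
{'clock': 1.8, 'joints': array([-1.30762862e+00,  2.99905478e-01,  1.52101547e+00,  2.41349392e-05,
        1.32072762e+00, -6.66165564e-02]), 'qd': array([ 8.20673170e-05, -1.48200639e-03, -2.01278709e-03,  4.46150739e-04,
        8.74666728e-04,  8.34332753e-04]), 'effort': array([ 1.11522379e-03, -5.31656957e+01, -3.52914476e+01,  7.09193666e-02,
        2.13153509e-02,  8.76820536e-07]), 'eef_pos': array([ 178.09991574, -520.34091663,  205.43602679]), 'eef_rot': array([-3.14153842e+00, -2.70538038e-05,  3.29778290e-01]), 'wrist_force': array([-0.3403458 ,  0.35378907,  0.29258941]), 'moment': array([ 0.01838325, -0.0526632 , -0.00102468]), 'finger_gap': 94.06046414328074}
```

View pics/scene0.png

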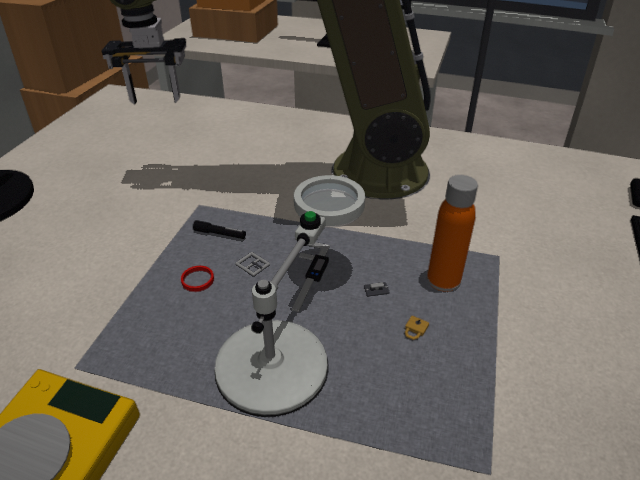

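View pics/side0.png

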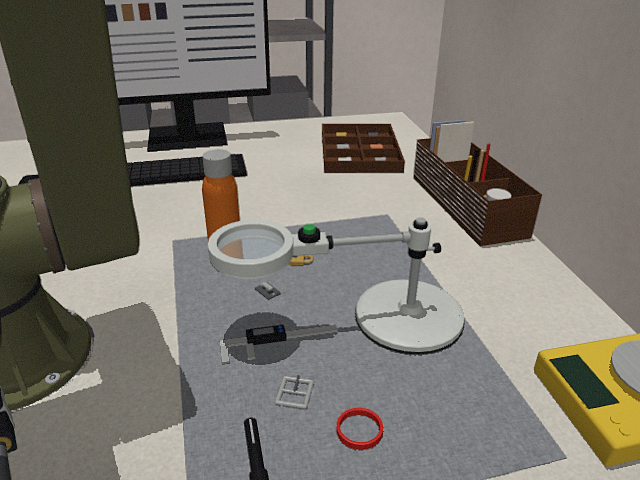

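The padlock is the brass piece at scene (416,328), at the left of the foot. The arm points at the robot, with the button at scene (310,217). Now I'll measure positions.

```bash
python3 - <<'E'
from h import *
im=cv2.imread('pics/scene0.png'); hsv=cv2.cvtColor(im,cv2.COLOR_BGR2HSV); d=np.load('pics/scene0.npy')
# padlock
x0,y0,x1,y1=400,308,436,344
cv2.imwrite('pics/pl.png',cv2.resize(im[y0:y1,x0:x1],None,fx=14,fy=14,interpolation=0))
m=(hsv[...,1]>110)&(hsv[...,0]<30); m[:y0]=0;m[y1:]=0;m[:,:x0]=0;m[:,x1:]=0
v,u=np.where(m); P=at_depth('scene',np.c_[u,v],d[v,u]); print('padlock px',len(u),u.mean(),v.mean(),P.mean(0),P.min(0),P.max(0))
# points cloud of magnifier
v,u=np.mgrid[170:420,200:375]; u=u.ravel();v=v.ravel(); ok=d[v,u]>0;u=u[ok];v=v[ok]
P=at_depth('scene',np.c_[u,v],d[v,u])
f=(P[:,2]>28)&(P[:,2]<38); print('foot',f.sum(),P[f].min(0),P[f].max(0),cv2.minEnclosingCircle(P[f][:,:2].astype(np.float32)))
h=(P[:,2]>190)&(P[:,0]>500); print('coltop',P[h].mean(0),P[h].max(0),h.sum())
b=(hsv[v,u,1]>120)&(abs(hsv[v,u,0].astype(int)-65)<20); print('button',b.sum(),P[b].mean(0),P[b].max(0), u[b].mean(),v[b].mean())
l=(P[:,2]>178)&(P[:,2]<192)&(P[:,0]<460); print('lens rim',l.sum(),P[l].min(0),P[l].max(0),cv2.minEnclosingCircle(P[l][:,:2].astype(np.float32)))
r=(P[:,2]>165)&(P[:,2]<185)
for c,f in [('side','side0')]:
    im=cv2.imread('pics/side0.png');hs=cv2.cvtColor(im,cv2.COLOR_BGR2HSV);d=np.load('pics/side0.npy')
    v,u=np.mgrid[200:370,200:480]; u=u.ravel();v=v.ravel(); ok=d[v,u]>0;u=u[ok];v=v[ok]
    P=at_depth('side',np.c_[u,v],d[v,u])
    f=(P[:,2]>28)&(P[:,2]<38)&(u>340); print('foot',f.sum(),cv2.minEnclosingCircle(P[f][:,:2].astype(np.float32)))
    b=(hs[v,u,1]>120)&(abs(hs[v,u,0].astype(int)-65)<20); print('button',b.sum(),P[b].mean(0),P[b].max(0))
    h=(P[:,2]>190)&(u>400); print('coltop',P[h].mean(0),P[h].max(0))
    l=(P[:,2]>178)&(P[:,2]<192)&(u<296); print('lens',cv2.minEnclosingCircle(P[l][:,:2].astype(np.float32)))
E
```

```text
padlock px 347 415.6657060518732 327.1585014409222 [523.66216962 179.14956314  17.75419359] [ 4.84625333e+02  1.60486195e+02 -3.28078339e-01] [1173.0906586   204.63230558  737.92720059]
foot 509 [  65.15679457 -322.64572938   28.00351897] [736.53608866  22.99786317  37.98794999] ((400.846435546875, -42.947105407714844), 335.8270263671875)
coltop [619.79620489 -34.66679992 196.46612836] [691.18187952 -10.40236153 206.38380634] 433
button 105 [498.10855629 -26.80885927 201.92798503] [505.09280698 -17.41045555 206.69844369] 309.6095238095238 216.11428571428573
lens rim 1981 [337.62273252 -86.24352275 178.0028344 ] [459.97675539  45.65387378 189.23043994] ((402.75341796875, -18.80417251586914), 68.13796997070312)
foot 409 ((761.0157470703125, 132.70010375976562), 231.25827026367188)
button 187 [497.38270356 -43.30401807 145.55000551] [720.98948454 -16.96492326 205.63251714]
coltop [668.57686223 -46.18091444 196.45918338] [686.58197454 -29.56977674 203.65551734]
lens ((405.1291198730469, -21.892515182495117), 68.57402801513672)
```

View pics/pl.png

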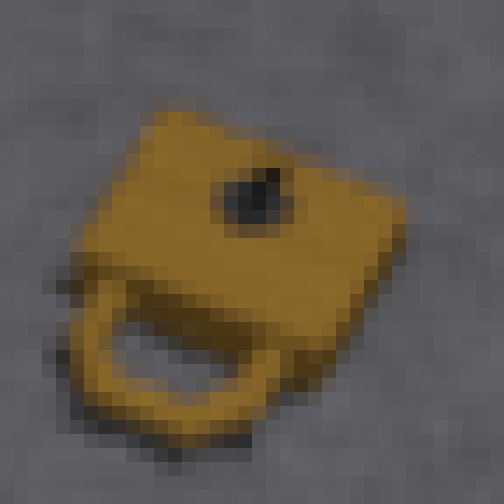

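```bash
python3 - <<'E'
from h import *
print('padlock',at_z('scene',[[416.86,323.9]],11), at_z('scene',np.array([[172,105],[405,212],[330,345],[80,250]])/14+[399.5,307.5],11))
for c in ['scene','side']:
    im=cv2.imread(f'pics/{c}0.png'); d=np.load(f'pics/{c}0.npy')
    v,u=np.where(d>0); P=at_depth(c,np.c_[u,v],d[v,u])
    def box(zl,zh,xl,xh,yl,yh): return (P[:,2]>zl)&(P[:,2]<zh)&(P[:,0]>xl)&(P[:,0]<xh)&(P[:,1]>yl)&(P[:,1]<yh)
    f=box(29,39,520,820,-180,120); Q=P[f][:,:2].astype(np.float32); print(c,'foot',cv2.minEnclosingCircle(Q),np.percentile(P[f][:,2],50))
    t=box(150,190,640,715,-90,20); print('hub',P[t].min(0),P[t].max(0),t.sum())
    t=box(196,210,640,715,-90,20); print('top',P[t].mean(0),t.sum(),u[t].mean(),v[t].mean())
    for xa in range(540,645,15):
        t=box(150,190,xa,xa+15,-80,30); print(xa,t.sum(),P[t].mean(0))
E
```

```text
padlock [[509.21751829 179.6991896   11.        ]] [[490.27541222 167.00970011  11.        ]
 [499.9971805  199.50406192  11.        ]
 [525.42526571 193.70350303  11.        ]
 [518.91301133 159.98048397  11.        ]]
scene foot ((679.6976928710938, -49.652130126953125), 46.976966857910156) 35.23765722134357
hub [640.2370093  -58.08502444 150.05579715] [714.74110782 -22.11675704 189.99796941] 527
top [675.65244849 -39.45469088 200.4072118 ] 155 262.9161290322581 285.69032258064516
540 46 [546.70979055 -29.36469799 176.67131944]
555 54 [562.37581404 -30.52284362 176.86726411]
570 50 [577.7062232  -31.81749501 176.94085862]
585 55 [592.74371849 -32.69161811 176.8087338 ]
600 53 [607.77525833 -34.08537066 176.83846348]
615 52 [622.07202216 -34.91818822 176.62579069]
630 55 [636.59005694 -35.92172536 177.43519855]
side foot ((656.26611328125, -49.21356201171875), 33.538848876953125) 35.088926476238726
hub [640.38651331 -61.24712655 150.01040384] [711.07364835 -24.40058939 189.99688945] 578
top [669.28933578 -44.29454507 200.08067133] 111 419.85585585585585 221.59459459459458
540 73 [547.81011061 -35.21483368 174.76495242]
555 67 [562.47996238 -36.86248665 175.12438366]
570 73 [577.51456006 -37.53231337 174.79046798]
585 69 [592.85787002 -38.88621167 175.01376696]
600 66 [607.31967675 -40.12911536 174.7402065 ]
615 71 [622.36396271 -40.97563144 174.95906145]
630 84 [638.84312812 -42.52265534 175.27725157]
```

```bash
python3 -m inch '{"grip":[-1,-1,-1,-1,-1,-1,-1,-1,-1,-1],"travel":[[1,1,4],[4.5,4.5,6],[9,9.2,6],[13.5,13.9,6],[18,18.5,6],[22.5,23,6],[27,27.5,6],[31.5,32.3,6],[36,37,6],[40.9,42,6]],"turn":[[0,0,0],[0,0,0],[0,0,0],[0,0,0],[0,0,0],[0,0,0],[0,0,0],[0,0,0],[0,0,0],[0,0,0]]}' 10
python3 - <<'E'
from h import *
snap('scene','s1');snap('wrist','w1')
s=manip.read_state();print(s['eef_pos'],s['eef_rot'],s['wrist_force'],s['joints'],s['finger_gap'],s['clock'])
E
```

```text
clock: 3.05
eef_pos: [572.5, -114.8, 265.6]
eef_rot: [3.141, -0.0, 0.33]
wrist_force: [-0.0, -0.5, -0.1]
finger_gap: 0.6
[ 573.68878248 -112.40092812  264.53862101] [-3.14048548e+00  3.23301791e-04  3.34623265e-01] [-0.13152477 -0.39850887 -0.86479097] [-2.56466987e-01  3.42670358e-01  1.32856294e+00  7.42836876e-04
  1.47124482e+00  9.79632098e-01] 0.7626783049584073 3.15
```

View pics/s1.png

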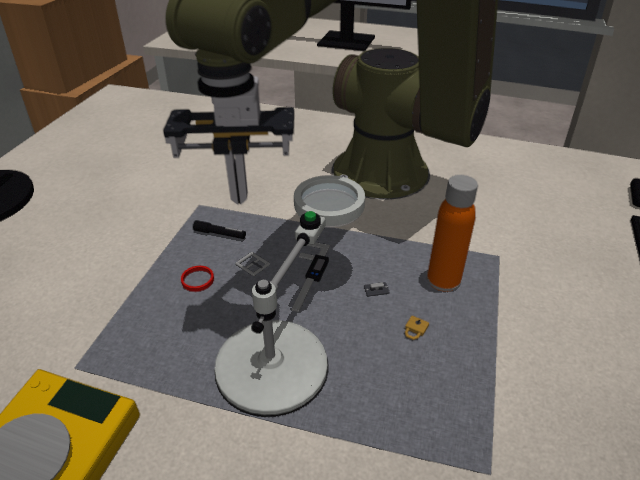

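View pics/w1.png

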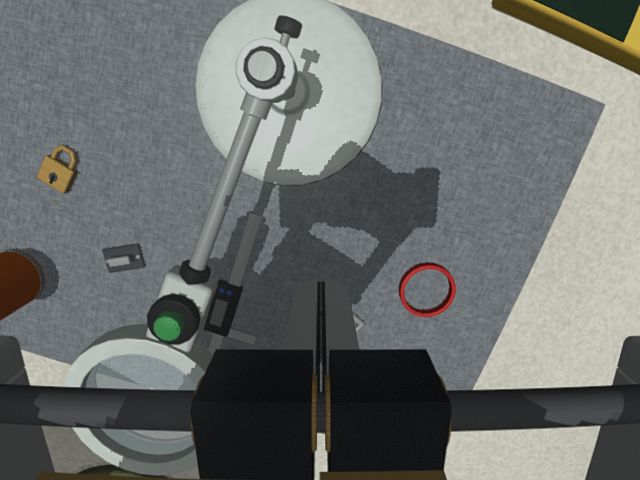

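The wrist view clearly shows the column top (263,67), padlock (57,177) and rod. I'll refine the geometry from it.

```bash
python3 - <<'E'
from h import *
im=cv2.imread('pics/w1.png'); 
cv2.imwrite('pics/w1p.png',cv2.resize(im[135:205,25:95],None,fx=8,fy=8,interpolation=0))
d=np.load('pics/w1.npy')
print('coltop',at_z('wrist',[[263,67]],200),'hubtop',at_z('wrist',[[266,70]],188),'foot?')
print('button',at_z('wrist',[[167,328]],202))
print('rod',at_z('wrist',[[205,253],[222,200],[245,138]],172))
v,u=np.where(d>0);P=at_depth('wrist',np.c_[u,v],d[v,u])
hs=cv2.cvtColor(im,cv2.COLOR_BGR2HSV)
m=(hs[v,u,1]>100)&(u>25)&(u<95)&(v>135)&(v<205); print('pad',u[m].mean(),v[m].mean(),P[m].mean(0),np.median(P[m][:,2]))
f=(abs(P[:,2]-34)<4)&(u>190)&(u<390)&(v<190); print('foot',cv2.minEnclosingCircle(P[f][:,:2].astype(np.float32)),np.median(P[f][:,2]))
t=(P[:,2]>165)&(P[:,2]<185)&(u>190)&(u<262)&(v>110)&(v<262); Q=P[t]; 
for a in range(530,660,15):
  k=(Q[:,0]>a)&(Q[:,0]<a+15); 
  if k.sum(): print(a,k.sum(),Q[k].mean(0),Q[k][:,1].min(),Q[k][:,1].max())
E
```

```text
coltop [[669.73412382 -43.21838035 200.        ]] hubtop [[669.64429016 -43.37728699 188.        ]] foot?
button [[490.49615982 -29.51526985 202.        ]]
rod [[539.22717837 -35.52334496 172.        ]
 [580.46090534 -36.97648917 172.        ]
 [625.69794894 -40.27238554 172.        ]]
pad 58.299326275264676 169.8604427333975 [513.03928965 174.05134913  12.81495523] 13.403860798132598
foot ((669.3023071289062, -44.6751823425293), 20.53095245361328) 36.26910233274975
530 254 [539.51274541 -33.65890979 177.82030368] -39.71506095964063 -27.13812583047128
545 355 [552.55297954 -34.9623572  177.83720832] -40.89985923269003 -27.900351368344616
560 377 [567.57654045 -36.0841072  177.75186125] -41.798662683730115 -29.48427352023206
575 384 [582.60095404 -37.1790653  177.79099944] -42.95747193861032 -30.338461452491686
590 412 [597.588953   -38.24509022 177.7035018 ] -44.102169160257866 -31.123039928917287
605 422 [612.59201849 -39.3608725  177.72037257] -45.1006860219422 -32.487339630391595
620 436 [627.55208173 -40.46397609 177.60674032] -46.3311303253066 -33.33682160172966
635 281 [639.72746445 -41.788282   178.64800171] -47.55841171701027 -34.463902566202535
```

View pics/w1p.png

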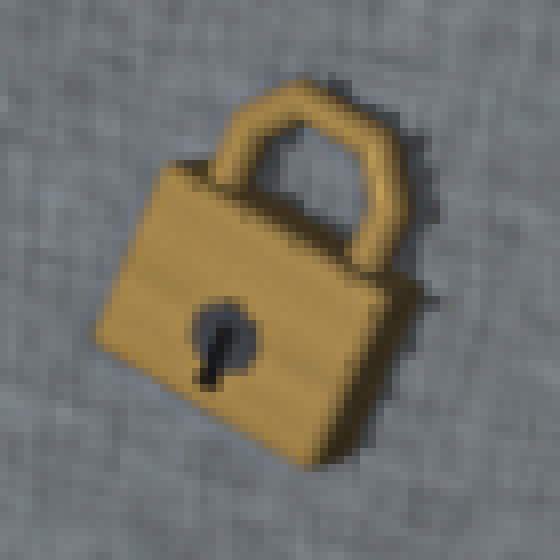

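```bash
python3 - <<'E'
from h import *
p=at_z('wrist',[[54.75,174]],13)[0]; print(p, at_z('scene',[[416.86,323.9]],13))
c=np.array([669.7,-43.3]); r=p[:2]-c; print(np.hypot(*r),np.degrees(np.arctan2(r[1],r[0])))
E
```

```text
[507.30802205 177.12849094  13.        ] [[511.04403721 179.76778826  13.        ]]
273.78800945141666 126.37946346559859
```

```bash
python3 -m inch '{"grip":[-1,-1,-1,-1,-1,-1],"travel":[[0.8,1,-3],[1.1,2,-6],[1.1,2,-9],[1.1,2,-10.8],[1.1,2.5,-10.8],[1.1,3.0,-10.8]],"turn":[[0,0,0],[0,0,0],[0,0,0],[0,0,0],[0,0,0],[0,0,0]]}'
python3 - <<'E'
from h import *
snap('wrist','w2');s=manip.read_state();print(s['eef_pos'],s['wrist_force'])
E
```

```text
clock: 3.9
eef_pos: [585.1, -82.4, 157.8]
eef_rot: [-3.141, -0.001, 0.334]
wrist_force: [0.4, -0.1, -0.2]
finger_gap: 0.5
[585.1774864  -81.73266461 157.87486125] [0.23701396 0.87630535 0.15702115]
```

View pics/w2.png

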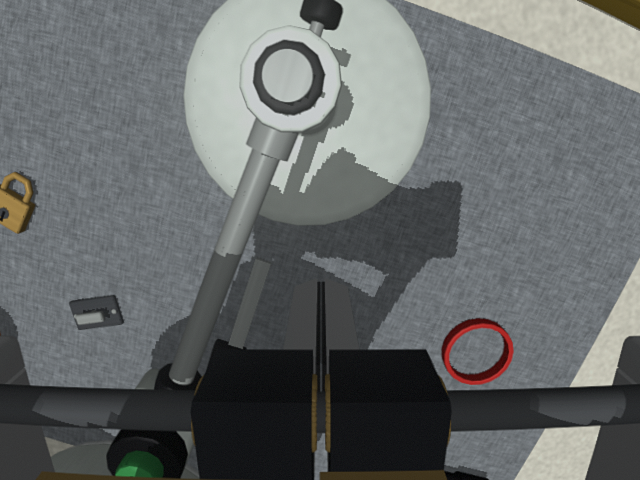

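```bash
python3 - <<'E'
from h import *
d=np.load('pics/w2.npy')
uv=[[110,400],[40,405],[250,360],[321,330],[300,320],[140,465],[570,400],[15,350]]
for q in uv: print(q,at_depth('wrist',[q],d[q[1],q[0]])[0].round())
E
```

```text
[110, 400] [598. -32. 272.]
[40, 405] [592. -18. 272.]
[250, 360] [612. -56. 265.]
[321, 330] [ 488. -115.    3.]
[300, 320] [592. -70. 201.]
[140, 465] [503. -26. 203.]
[570, 400] [ 628. -120.  271.]
[15, 350] [591.  -3. 259.]
```

```bash
python3 -m inch '{"grip":[-1,-1,-1,-1,-1,-1],"travel":[[0,0.5,-0.2],[0,1,-0.2],[0,1.5,-0.2],[0,2,-0.2],[0,2.4,-0.2],[0,2.7,-0.2]],"turn":[[0,0,0],[0,0,0],[0,0,0],[0,0,0],[0,0,0],[0,0,0]]}'
```

```text
clock: 4.7
eef_pos: [585.2, -54.8, 155.9]
eef_rot: [3.141, -0.001, 0.335]
wrist_force: [0.9, -5.8, -0.2]
finger_gap: 0.6
```

```bash
python3 -m inch '{"grip":[-1,-1,-1,-1,-1,-1,-1,-1,-1,-1],"travel":[[0,0.3,0],[0,0.7,0],[0,1.1,0],[0,1.5,0],[0,1.9,0],[0,2.3,0],[0,2.7,0],[0,3.1,0],[0,3.4,0],[0.1,3.7,0]],"turn":[[0,0,0],[0,0,0],[0,0,0],[0,0,0],[0,0,0],[0,0,0],[0,0,0],[0,0,0],[0,0,0],[0,0,0]]}'
python3 - <<'E'
from h import *
snap('scene','s3');snap('wrist','w3');s=manip.read_state();print(s['eef_pos'],s['wrist_force'])
E
```

```text
clock: 5.95
eef_pos: [586.2, -17.6, 155.9]
eef_rot: [3.141, -0.001, 0.335]
wrist_force: [0.3, -4.4, -0.7]
finger_gap: 0.3
[586.19135275 -17.17260931 155.8225616 ] [-0.10443558 -0.34210444  0.12162589]
```

View pics/w3.png

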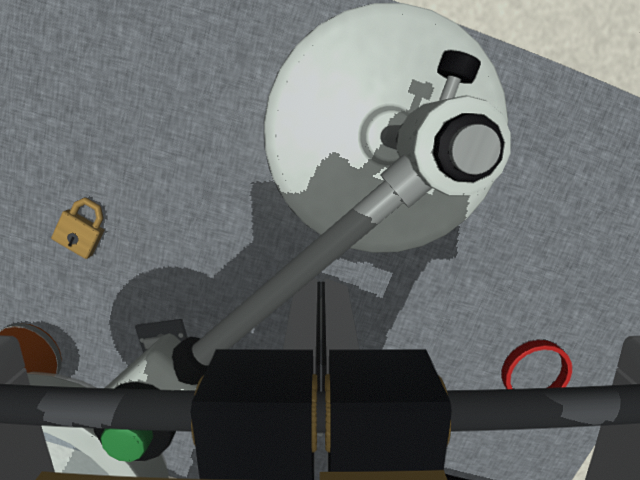

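View pics/s3.png

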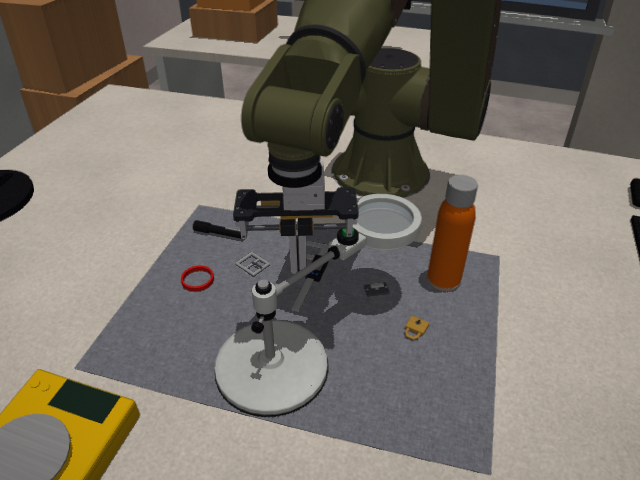

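```bash
cat >> h.py <<'E'
def armaz(f,c=np.array([669.7,-43.3])):
    d=np.load(f'pics/{f}.npy'); v,u=np.where(d>0); P=at_depth('wrist',np.c_[u,v],d[v,u])
    r=np.hypot(*(P[:,:2]-c).T); t=(P[:,2]>171)&(P[:,2]<182)&(r>35)&(r<135)
    Q=P[t][:,:2]; az=np.degrees(np.arctan2(*(Q-c).T[::-1])); m=np.median(az); k=abs(az-m)<12
    vx,vy,x,y=cv2.fitLine(Q[k].astype(np.float32),cv2.DIST_HUBER,0,.01,.01).ravel()
    return m,k.sum(),np.degrees(np.arctan2(vy,vx))%180,(x,y)
E
python3 - <<'E'
from h import *
print(armaz('w3'))
d=np.load('pics/s3.npy');im=cv2.imread('pics/s3.png');hs=cv2.cvtColor(im,cv2.COLOR_BGR2HSV)
v,u=np.mgrid[175:292,425:482];u=u.ravel();v=v.ravel();P=at_depth('scene',np.c_[u,v],d[v,u])
t=(P[:,2]>60)&(P[:,2]<150)&(hs[v,u,1]>150)
Q=P[t];print(Q.mean(0),Q.min(0),Q.max(0))
E
```

```text
(np.float64(147.48627691233713), np.int64(6522), np.float32(150.73366), (np.float32(601.0337), np.float32(0.82199067)))
[397.21740286 210.67101419 106.16932931] [377.06512183 178.26301037  60.03896384] [406.91872903 243.1995206  149.96982111]
```

```bash
python3 -m inch '{"grip":[-1,-1,-1,-1,-1,-1,-1,-1,-1,-1],"travel":[[0.15,0.4,0],[0.3,0.8,0],[0.5,1.2,0],[0.7,1.6,0],[0.9,1.9,0],[1.1,2.15,0],[1.3,2.4,0],[1.5,2.6,0],[1.6,2.75,0],[1.65,2.8,0]],"turn":[[0,0,0],[0,0,0],[0,0,0],[0,0,0],[0,0,0],[0,0,0],[0,0,0],[0,0,0],[0,0,0],[0,0,0]]}'
python3 - <<'E'
from h import *
snap('scene','s4');snap('wrist','w4');s=manip.read_state();print(s['eef_pos'],s['wrist_force']);print(armaz('w4'))
E
```

```text
clock: 7.3
eef_pos: [602.7, 10.9, 155.8]
eef_rot: [-3.141, -0.001, 0.335]
wrist_force: [-1.5, -4.1, -0.7]
finger_gap: 0.5
[602.66598324  10.92468489 155.79519817] [-0.4184407  -1.66840932 -0.44886415]
(np.float64(126.91956864556929), np.int64(7012), np.float32(130.55412), (np.float32(619.7601), np.float32(23.283232)))
```

View pics/w4.png

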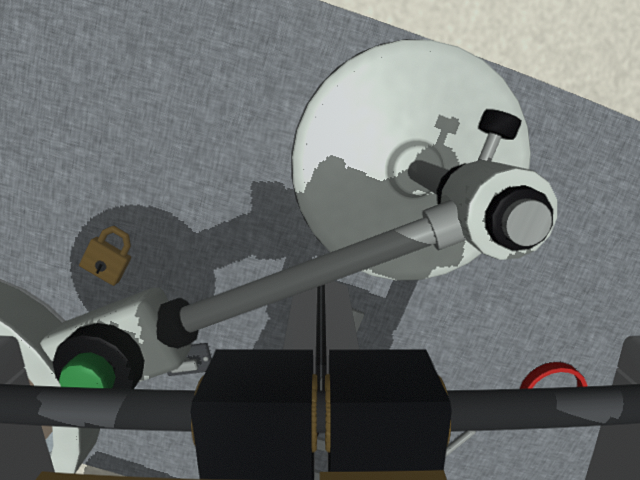

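View pics/s4.png

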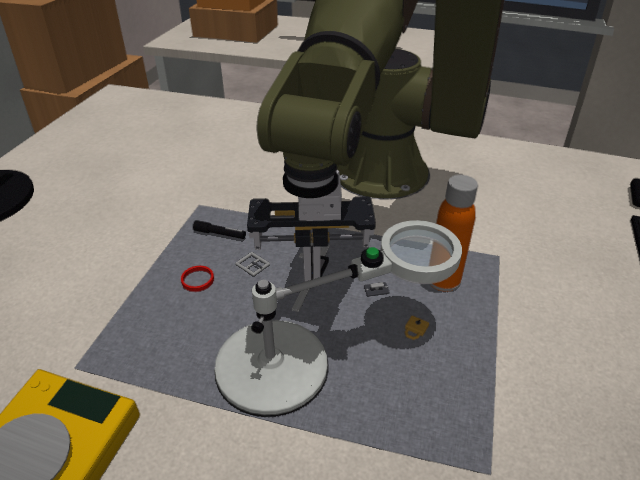

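```bash
cat >> h.py <<'E'
from scipy.optimize import least_squares
def lens(f,c='scene'):
    d=np.load(f'pics/{f}.npy'); v,u=np.where(d>0); P=at_depth(c,np.c_[u,v],d[v,u])
    t=(P[:,2]>183)&(P[:,2]<192)&(np.hypot(P[:,0]-500,P[:,1]-165)<95)
    Q=P[t][:,:2].astype(np.float32); ce,r=cv2.minEnclosingCircle(Q)
    g=least_squares(lambda x:np.maximum(np.hypot(*(Q-x).T)-66,0)+np.minimum(np.hypot(*(Q-x).T)-52,0),ce,loss='soft_l1').x
    return ce,r,g,len(Q)
E
python3 - <<'E'
from h import *
for f,c in [('s4','scene'),('w4','wrist')]:
    ce,r,g,n=lens(f,c);print(ce,r,g,n)
    q=g-[669.7,-43.3];print(np.hypot(*q),np.degrees(np.arctan2(q[1],q[0])))
E
```

```text
(510.11798095703125, 155.41651916503906) 80.9472427368164 [499.04887632 162.54316191] 1504
267.3821484670064 129.65990984631742
(527.5844116210938, 114.33294677734375) 45.85361099243164 [544.38817373  68.0812512 ] 3431
167.65690240494476 138.36825853798263
```

```bash
python3 -m inch '{"grip":[-1,-1,-1,-1,-1,-1],"travel":[[0.08,0.1,0],[0.16,0.2,0],[0.24,0.3,0],[0.31,0.39,0],[0.36,0.45,0],[0.36,0.45,0]],"turn":[[0,0,0],[0,0,0],[0,0,0],[0,0,0],[0,0,0],[0,0,0]]}'
python3 - <<'E'
from h import *
snap('scene','s5');snap('wrist','w5');s=manip.read_state();print(s['eef_pos'],s['wrist_force']);print(armaz('w5'),lens('s5'))
E
```

```text
clock: 8.15
eef_pos: [606.3, 15.5, 155.8]
eef_rot: [-3.141, -0.001, 0.335]
wrist_force: [-0.8, -1.8, -0.2]
finger_gap: 0.2
[606.29416896  15.56737112 155.80610926] [-0.71981293 -2.64145569 -0.70831987]
(np.float64(123.3514943070208), np.int64(7045), np.float32(127.020294), (np.float32(623.9027), np.float32(26.45644))) ((518.7569580078125, 164.92164611816406), 79.28104400634766, array([512.21245744, 173.48895087]), 1563)
```

```bash
python3 -m inch '{"grip":[-1,-1,-1,-1,-1,-1,-1,-1,-1,-1],"travel":[[-0.8,-0.7,0],[-1.6,-1.4,0],[-2,-1.8,1],[-2,-1.8,4],[-2,-1.8,8],[-3,-1.8,12],[-6,-1.8,15],[-8,-1.8,17],[-8,-1.8,17],[-8,-1.8,17]],"turn":[[0,0,0],[0,0,0],[0,0,0],[0,0,0],[0,0,0],[0,0,0],[0,0,0],[0,0,0],[0,0,0],[0,0,0]]}'
python3 - <<'E'
from h import *
snap('scene','s6');snap('wrist','w6');snap('side','d6');s=manip.read_state();print(s['eef_pos'],s['wrist_force'],s['clock']);print(armaz('w6'),lens('s6'),lens('w6','wrist'),lens('d6','side'))
E
```

```text
clock: 9.5
eef_pos: [526.5, -2.5, 325.1]
eef_rot: [-3.14, -0.001, 0.335]
wrist_force: [-0.5, -0.3, -1.4]
finger_gap: 0.1
[526.55098891  -2.46406879 324.62643802] [-0.2130314  -0.4609719  -0.27538749] 9.65
(np.float64(124.57417767507383), np.int64(2055), np.float32(127.166275), (np.float32(621.7345), np.float32(26.275568))) ((518.2127075195312, 163.03932189941406), 79.17427062988281, array([512.28220705, 173.42130739]), 1563) ((518.0577392578125, 161.40829467773438), 82.04334259033203, array([510.85686088, 173.5498123 ]), 8334) ((517.1185302734375, 160.33384704589844), 81.88663482666016, array([510.46247757, 171.42520853]), 834)
```

View pics/w6.png

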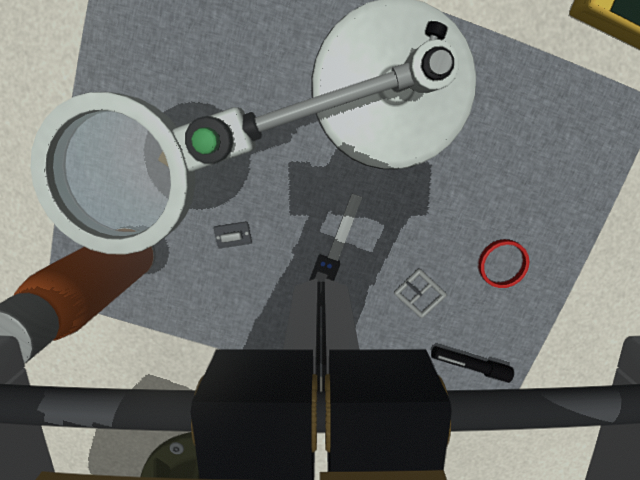

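View pics/s6.png

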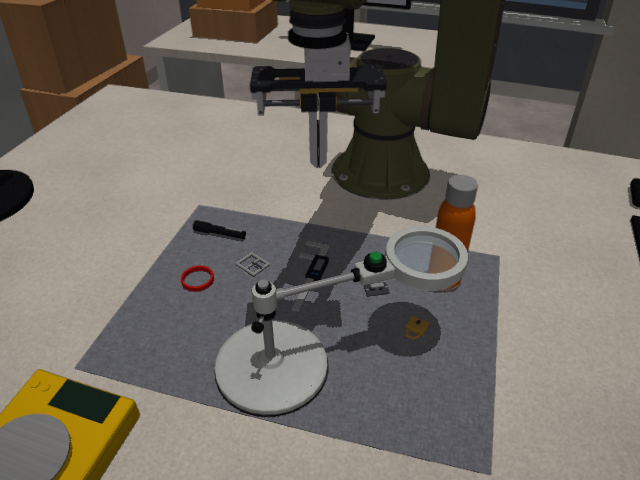

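```bash
python3 - <<'E'
from h import *
for f,c in [('w6','wrist'),('s6','scene'),('d6','side')]:
    im=cv2.imread(f'pics/{f}.png');hs=cv2.cvtColor(im,cv2.COLOR_BGR2HSV);d=np.load(f'pics/{f}.npy')
    v,u=np.where((hs[...,1]>110)&(abs(hs[...,0].astype(int)-68)<15)&(d>0))
    P=at_depth(c,np.c_[u,v],d[v,u]);k=(P[:,2]>190)&(np.hypot(P[:,0]-566,P[:,1]-102)<40);t=k&(P[:,2]>np.percentile(P[k,2],50)-2)
    print(c,k.sum(),P[t].mean(0),np.median(P[t][:,2]),at_z(c,[[u[t].mean(),v[t].mean()]],204))
c=np.array([669.7,-43.3]);a=np.radians(126.4);print(c+179*np.array([np.cos(a),np.sin(a)]))
s=manip.read_state();print(s['eef_pos'],s['joints'])
E
```

```text
wrist 497 [564.56174266 102.42378753 205.2136124 ] 205.20512532104107 [[564.42059658 102.73883719 204.        ]]
scene 138 [567.20264451 102.36847793 204.01211382] 204.19812642348722 [[567.20970062 102.37143305 204.        ]]
side 84 [563.06638431  96.77594166 203.00653341] 203.4262738591106 [[562.5607154   94.79654359 204.        ]]
[563.4780193  100.77598973]
[526.55098891  -2.46406879 324.62643802] [-7.48818843e-02  1.85455027e-01  1.38973308e+00  1.23831148e-03
  1.56742491e+00  1.16057473e+00]
```

```bash
python3 -m inch '{"grip":[-1,-1,-1,-1,-1,-1,-1,-1],"travel":[[1.5,4,0],[3.8,8,-2],[3.8,10.45,-5],[3.8,10.45,-8],[3.8,10.45,-10],[3.8,10.45,-10.6],[3.8,10.45,-10.9],[3.8,10.45,-10.9]],"turn":[[0,0,0],[0,0,0],[0,0,0],[0,0,0],[0,0,0],[0,0,0],[0,0,0],[0,0,0]]}'
python3 - <<'E'
from h import *
snap('scene','s7');snap('side','d7');snap('wrist','w7');s=manip.read_state();print(s['eef_pos'],s['wrist_force'],s['clock'])
a=cv2.imread('pics/s7.png')[150:350,270:510];b=cv2.imread('pics/d7.png')[100:300,180:420]
cv2.imwrite('pics/z7.png',np.hstack([cv2.resize(a,None,fx=1.6,fy=1.6),cv2.resize(b,None,fx=1.6,fy=1.6)]))
E
```

```text
clock: 10.65
eef_pos: [564.8, 102.0, 216.1]
eef_rot: [-3.14, -0.0, 0.335]
wrist_force: [1.5, -0.5, 0.2]
finger_gap: 0.5
[564.7698236  102.02031229 216.25340288] [0.19562127 0.48213065 0.08614484] 10.8
```

View pics/z7.png

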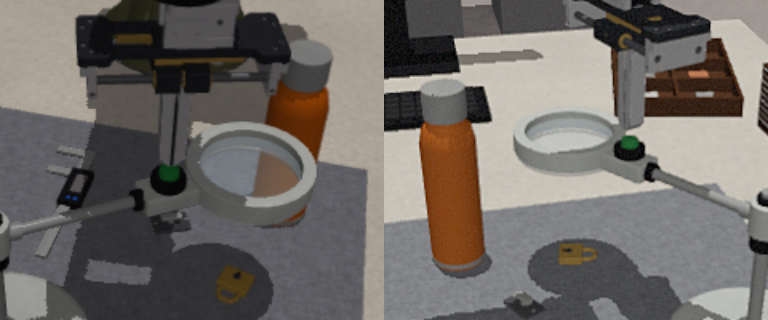

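View pics/w7.png

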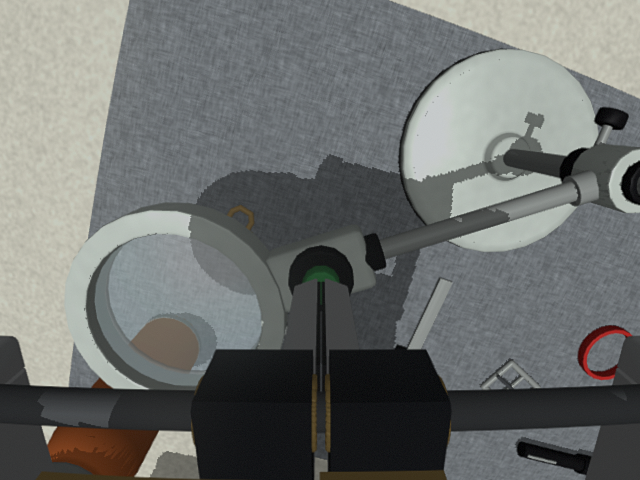

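```bash
python3 -m inch '{"grip":[-1,-1,-1,-1,-1,-1],"travel":[[0,0,-0.5],[0,0,-0.9],[0,0,-1.1],[0,0,-1.3],[0,0,-1.4],[0,0,-1.4]],"turn":[[0,0,0],[0,0,0],[0,0,0],[0,0,0],[0,0,0],[0,0,0]]}'
```

```text
clock: 11.55
eef_pos: [564.8, 102.0, 202.4]
eef_rot: [-3.14, -0.001, 0.335]
wrist_force: [-2.9, 0.1, 2.8]
finger_gap: 0.2
```

```bash
python3 -m inch '{"grip":[-1,-1,-1,-1,-1],"travel":[[0,0,-0.1],[0,0,-0.2],[0,0,-0.27],[0,0,-0.32],[0,0,-0.32]],"turn":[[0,0,0],[0,0,0],[0,0,0],[0,0,0],[0,0,0]]}'; python3 -c "
from h import *
print(manip.read_state()['wrist_force']);snap('wrist','w8');print(manip.read_state()['wrist_force'])"
```

```text
clock: 12.18
eef_pos: [565.1, 102.3, 200.1]
eef_rot: [-3.14, -0.002, 0.335]
wrist_force: [-1.8, 1.2, 9.7]
finger_gap: 0.5
[-1.84980326  1.24028469  9.74725766]
[-2.96124849  2.02765776  9.9743482 ]
```

```bash
python3 -m inch '{"grip":[-1,-1,-1,-1,-1,-1,-1,-1,-1,-1],"travel":[[0,0,0.3],[0,0,0.8],[0,0,1.6],[0,0,3],[0,0,6],[0,0,10],[-1,-4,13],[-4,-10,13],[-4,-10.5,13],[-4,-10.5,13]],"turn":[[0,0,0],[0,0,0],[0,0,0],[0,0,0],[0,0,0],[0,0,0],[0,0,0],[0,0,0],[0,0,0],[0,0,0]]}'
python3 - <<'E'
from h import *
snap('scene','s9');snap('wrist','w9');snap('side','d9');s=manip.read_state();print(s['eef_pos'],s['wrist_force'],s['clock']);print(armaz('w9'),lens('s9'),lens('w9','wrist'),lens('d9','side'))
for f,c in [('w9','wrist'),('s9','scene'),('d9','side')]:
    im=cv2.imread(f'pics/{f}.png');hs=cv2.cvtColor(im,cv2.COLOR_BGR2HSV);d=np.load(f'pics/{f}.npy')
    v,u=np.where((hs[...,1]>110)&(abs(hs[...,0].astype(int)-68)<15)&(d>0))
    P=at_depth(c,np.c_[u,v],d[v,u]);k=(P[:,2]>190)&(np.hypot(P[:,0]-566,P[:,1]-102)<40);t=k&(P[:,2]>np.percentile(P[k,2],50)-2)
    print(c,k.sum(),P[t].mean(0))
E
```

```text
clock: 13.48
eef_pos: [525.2, -2.9, 330.7]
eef_rot: [-3.14, -0.003, 0.334]
wrist_force: [0.3, 1.3, -0.5]
finger_gap: 0.4
[525.47261539  -1.71261316 329.96322017] [ 0.69579727 -0.69893393 -0.01809558] 13.625
(np.float64(124.2374269813264), np.int64(1986), np.float32(127.08054), (np.float32(622.01605), np.float32(26.664555))) ((519.3228149414062, 164.9475860595703), 79.14234161376953, array([513.00588958, 173.74314453]), 1571) ((516.5001220703125, 160.9939422607422), 82.285888671875, array([511.20903007, 174.49594645]), 8026) ((520.7750244140625, 161.6828155517578), 81.6522216796875, array([511.13784305, 171.50809364]), 843)
wrist 475 [564.91174134 103.23371619 204.78831191]
scene 139 [567.40827184 102.92461857 204.0678485 ]
side 85 [563.04497777  96.86701143 202.64419186]
```

View pics/w9.png

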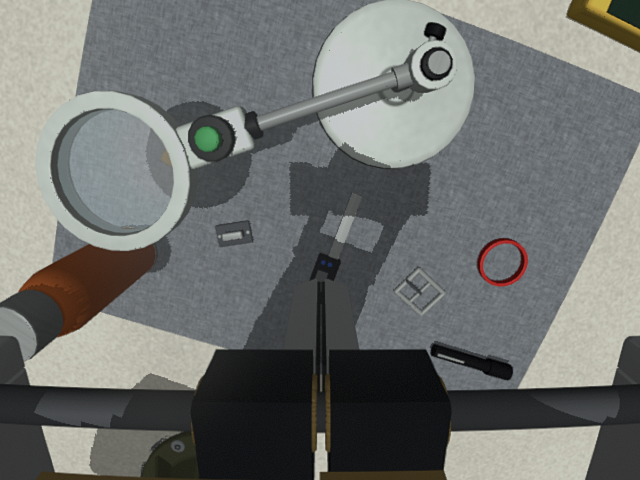

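View pics/s9.png

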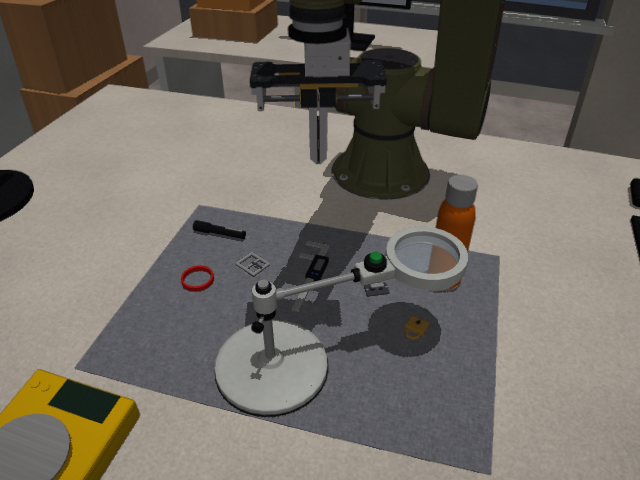

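```bash
python3 -m inch '{"grip":[-1,-1,-1,-1,-1,-1,-1],"travel":[[-3,4,2],[-6,8,3],[-8,12,4],[-9.3,15,4],[-9.3,15,4],[-9.3,15,4],[-9.3,15,4]],"turn":[[0,0,0],[0,0,0],[0,0,0],[0,0,0],[0,0,0],[0,0,0],[0,0,0]]}'
python3 - <<'E'
from h import *
k=np.array(manip.calibration('wrist')['world_from_camera']);snap('wrist','w10');print(k[:3,3],lens('w10','wrist'))
E
```

```text
clock: 14.5
eef_pos: [432.9, 147.8, 369.7]
eef_rot: [-3.14, -0.002, 0.336]
wrist_force: [0.2, -0.3, 0.1]
finger_gap: 0.4
[508.95268904 174.88365191 549.44671748] ((518.8521118164062, 166.93035888671875), 78.35667419433594, array([511.70472069, 173.71524924]), 7462)
```

View pics/w10.png

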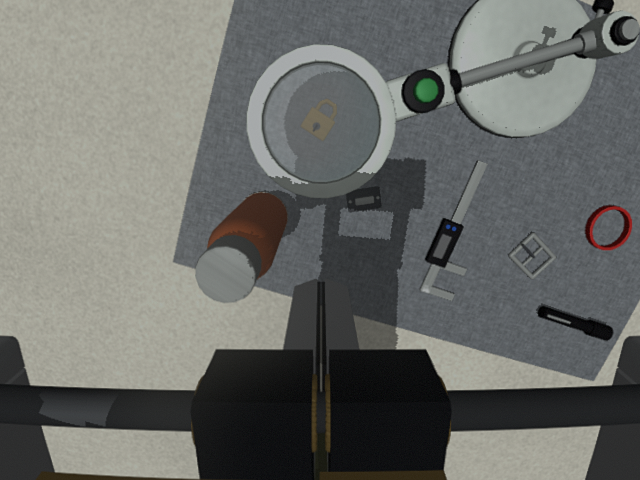

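From straight above, the padlock's block at (318,124) sits almost at the lens centre, (321,121). The button is up and nothing is being touched, so I'm handing in.

```bash
python3 -c "
from h import *
print(at_z('wrist',[[318,124]],13),at_z('wrist',[[321,121]],186));print(manip.sign_off())"
```

```text
[[509.47821494 179.54021392  13.        ]] [[512.57237537 176.37580513 186.        ]]
the job is handed in; nothing more can be done
None
```

I swung the lens over the padlock with the closed fingers, pushing on the bare rod, then pressed the green button and backed well clear. The job is handed in, at about 14.6 s on the clock; no verdict was given.

- **Lens position:** the last view from straight above put the lens middle about 4–6 mm from the middle of the padlock's block; the limit is 15 mm. The scene and wrist cameras agree to within a few mm.
- **Pushing:** the force while pushing read about 6 N or less. In the pictures the foot, the padlock and the other things look unmoved.
- **Button:** I pressed until the wrist force reached about 10 N. The button needs only about 4 N at the bottom, so I take it as fully down. The cameras show its top back at its starting height, about 204 mm. I had no direct reading of its travel.
- **Light:** no visible change in the pictures showed that the lens light came on.
- **Disagreement:** the side camera put the button up to 8 mm off in y from the other two cameras. I used the wrist and scene values.

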